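Nest the click-stack dishes on the demagnetiser and switch it on

TASK

Nest the two loose steel dishes into the dish on the demagnetiser, so that all three make one straight stack with each dish clicked fully home in the one below; press firmly but do not slam. Then flip the demagnetiser's toggle switch over to on (bat leaning away from the robot), and leave the other things on the bench where they are.

Things in the scene. Friction and masses are not known exactly. Their poses are not given: they have to be found in the camera images.
- unit: Bench demagnetiser: grey box 150 x 270 mm, top face 42 mm above the bench, fixed to the bench, turned by up to 0.35 rad. Origin: centre of its underside on the bench; its y axis runs along the long side. On its -y end the carrier dish is bolted, on its +y end stands the toggle switch.
- carrier: Lowest of three equal click-stack dishes of bare pressed steel, bolted to the unit at x 0, y -68 mm of its frame. Round, 50 mm high, open on top. Origin: centre of the underside, 44 mm above the bench; rim at 94 mm. Mouth 57 mm across; from 37 mm above the origin downwards 48 mm inside; flat inner floor 48 mm across, 20 mm above the origin. z is the dish axis.
- carrier_seat (a point): Centre of the carrier's inner floor. In every dish three spring balls stick out of the inner wall, 28 mm above its origin. A dish set in stops on them, 6 to 9 mm too high, held up by the springs; pressed straight down at its middle (say closed fingers on its inner floor) with about 8 to 16 N, its foot snaps past and lands on the floor: origin and rim 20 mm above those of the dish below.
- dish_a: Loose dish of the same shape, about 0.13 kg, upright on the bench. Outside: collar 62 mm across with upright sides, from 37 mm up to the rim at 50 mm; body below it 52 mm across; foot lip 44 mm across at 3 to 5.5 mm, bevelled to 38 mm at the underside; a 37 mm groove above it. Inner floor 20 mm up, 48 mm across. Wall about 2.5 mm. Origin: centre of the underside, z along the axis.
- dish_b: The other loose dish, equal to dish_a in every way and interchangeable with it; upright on the bench, about 0.13 kg, 62 mm across, 50 mm high. Origin: centre of the underside, z along the axis.
- toggle (a joint): Bat toggle switch of the unit, in rad: -0.45 is off (bat leaning to the unit's -x side, the robot's side), +0.45 is on (leaning to the unit's +x side). Over-centre: it tips to whichever side it has been pushed past upright; pushing it takes under 2 N at the tip. Pivot at x 0, y 85 mm of the unit's frame, 50 mm above the bench.
- toggle_tip (a point): Top end of the steel toggle bat, 10 mm thick there, 37 mm from the pivot; about 83 mm above the bench.
- tape_roll: Bystander: roll of paper tape lying flat, 80 mm across, 19 mm high. Origin: centre of its underside.
- spray_can: Bystander: bare metal spray can, 52 mm across, 130 mm high, standing. Origin: centre of its underside.
- screwdriver: Bystander: short screwdriver with orange handle lying on the bench, about 120 mm long. Its x axis points from the handle to the tip.
There are look-alikes about, which are no part of the job. Leave any black look-alike of the dish_b alone.

How it is judged:
By the outcome, as a careful person would: the job done as asked, in the order asked, and still so for the second after the job is handed in, with the robot touching nothing.
It also fails if it takes over 72 s, if anything falls off the work surface, if the arm or the gripper's body presses on something with over 40 N, if the wrist force passes 120 N, or if a joint passes its speed limit or range.

ROBOT

A 7-joint arm with a two-finger parallel gripper is mounted at the origin on the work surface. World frame = base frame: x ahead of the robot, y to its left, z up, the work surface at z = 0. Lengths are in m, angles in rad, forces in N, time in s.
With the tool pointing down it reaches from about 0.4 to 0.875 m from the base axis. Payload 19.3 kg.
Tool frame: the origin (TCP) lies midway between the tips of the shut fingers; the grasp point (between the pads) lies bot.grip_point_offset behind it (bot.grip_point_offset is the distance from the TCP to the grasp point, in m); z points along the fingers, y is the direction in which the jaws open and shut (so a half turn about z gives the same grasp; the last joint's range is limited). The gripper opens to 85 mm and grips with 20 to 120 N. Pads are 22 mm wide; open, the fingers measure 114 mm over their backs; the gripper's body (76 mm by 85 mm) begins 54 mm behind the grasp point. The pads swing forward as they close: fully open they stand 13 mm farther back than shut.
Start: joints at [1.127, 0.521, -0.036, 1.599, 0.021, 1.021, -0.113], TCP at [0.228, -0.582, 0.231] pointing down, gripper open.
Joint ranges: [-2.91, 2.91], [-0.3, 2.13], [-1.5, 1.42], [0.17, 2.43], [-1.26, 4.41], [0.16, 1.93], [-2.52, 2.52]. Speed limits (rad/s): [1.89, 1.89, 2.39, 2.39, 3.01, 3.01, 3.01].

INTERFACE

Orientations are given as [roll, pitch, yaw] about the fixed x, y, z axes, in that order (R = Rz(yaw) Ry(pitch) Rx(roll)).
In Python, from workcell import bot gives the robot as it stands.
- The arm moves only by the tool servo_tool, never from a script. Its argument "rows" is a list that holds one entry, the list of rows, each a list of 6 numbers: the shift along the tool's x, y, z in cm, then the turn, a rotation vector about the tool's x, y, z in degrees. A call has 1 to 5 rows; each row shifts and turns the commanded pose from where the row before left it, along the tool's axes as they then stand; what a row does not reach is not made up. A row lasts 1/8 s, in which the tool goes at most 62.5 mm and 10.7 degrees, less where a joint would pass 70% of its speed; a pose out of reach is approached as far as the arm can. A call is refused whole if a number of a shift passes 6.25 or a number of a turn 10.7, either way. A call with a gripper value outside its range is refused whole. "grip" is the opening, from -1 (shut) to 1 (fully open), so that 0 is half open, set as the call begins (left out, the last holds). The fingers move at their own pace and stop on an object; "squeeze" is the grip in N (left out, the last holds). Time passes only in rows, so rows that do not move let the fingers close. It gives the time, the measured TCP pose, the force and the opening at its end, in the units of the state.
- bot.observe(): the state, without advancing time (a new reading comes with each control period).
- bot.grab_frame(name): name is "scene" or "top" or "wrist"; returns a dict with "image" (420x560x3 uint8, red, green, blue), "K" (3x3 intrinsics, pixels), "R" (3x3) and "t" (3): a world point X has camera coordinates R X + t; the wrist camera has in their place "mount" (4x4, takes a point from camera to tool coordinates, whose origin is the TCP and whose axes are the flange's). Camera axes: x right, y down, z forward; pixel columns grow to the right and rows downward; lengths in m; the calibration is good to about 2 mm. The wrist camera is an equidistant fisheye: a pixel r from the principal point sees the ray r / f radians off the axis. A picture is of the moment at which its call begins: read the wrist's pose just before it. There is no depth.
- bot.job_done(): hands the job in, once; it reports no verdict.
The state is a dict: "clock": time; "qpos": joint angles; "qd": joint speeds; "joint_efforts": joint torques, N m; "position": TCP position; "tool_rot": TCP orientation; "force": force on the tool from outside, world axes, zero at the start; "moment": the same for the moment, N m; "grip_width": finger opening in m.
Only numpy, scipy, OpenCV 4.12 (cv2) and the standard library are available. Lean on these libraries where they do the work, as an engineer would, in place of code of your own. Each camera call takes 0.05 s, during which the arm holds its last target.

## Working session

There is one attempt and no reset: what is moved stays moved. The work goes in short steps, Python scripts to look and compute and a tool call to move; the robot and the scene stay as the last step left them, time stands still between calls to the robot, and variables do not carry over. Pictures are saved under pics/ and viewed, and the job is handed in when it is done.

Besides the shell and the picture viewer there is one more tool, called after ">>>" as name(argument=value, ...), one argument or row to a line, values as JSON. servo_tool: Moves the arm, as the interface text tells. Its arguments: {"type":"object","properties":{"rows":{"type":"array"},"grip":{"type":"number"},"squeeze":{"type":"number"}},"required":["rows"]}

```bash
mkdir -p pics; ls; python3 - <<'E'
from workcell import bot
import cv2
print(bot.observe(), bot.grip_point_offset)
for n in ("scene","top"):
    f=bot.grab_frame(n); cv2.imwrite(f"pics/{n}0.png",f["image"][:,:,::-1]); print(n,f["K"],f["R"],f["t"])
s=bot.observe();f=bot.grab_frame("wrist");cv2.imwrite("pics/wrist0.png",f["image"][:,:,::-1]);print(f["K"],f["mount"])
E
```

```text
pics
{'clock': 0.0, 'qpos': array([ 1.1268122 ,  0.52204299, -0.03638744,  1.59996265,  0.02119956,
        1.02108108, -0.11280302]), 'qd': array([-5.90426909e-04, -3.28246076e-04,  1.38617068e-03, -1.95732815e-04,
       -2.58583783e-04, -1.48620387e-05, -8.02609357e-04]), 'joint_efforts': array([-3.56847358e-04, -9.27109337e+01,  1.97977535e+00, -3.69940424e+01,
        1.78039883e-02,  8.22678121e-03, -1.05129524e-05]), 'position': array([ 0.22809905, -0.58155286,  0.23072324]), 'tool_rot': array([-3.14048410e+00,  4.70696680e-05,  3.73822165e-01]), 'force': array([ 0.09539828, -0.24402777, -1.08058179]), 'moment': array([ 0.01982434, -0.06139584, -0.01787772]), 'grip_width': 0.08519411046601937} 0.0187
scene [[545.76457611   0.         275.04853029]
 [  0.         545.76457611 207.19472087]
 [  0.           0.           1.        ]] [[ 0.8518824   0.52372657  0.00261904]
 [ 0.37701345 -0.60975556 -0.69717933]
 [-0.36353436  0.59490222 -0.71689199]] [-0.49173944 -0.15911103  1.67637416]
top [[436.77289382   0.         273.88717477]
 [  0.         436.77289382 211.36247973]
 [  0.           0.           1.        ]] [[ 0.03016647 -0.99947704  0.01164642]
 [-0.99039856 -0.03146105 -0.1346139 ]
 [ 0.13490991 -0.00747377 -0.99082968]] [-0.00151661  0.57301529  1.06749965]
[[325.1922621    0.         276.53159021]
 [  0.         325.1922621  207.1940388 ]
 [  0.           0.           1.        ]] [[ 7.85462159e-04 -9.62913902e-01 -2.69807709e-01  6.86852788e-02]
 [ 9.99999613e-01  6.49623530e-04  5.92756700e-04  2.37461563e-05]
 [-3.95500231e-04 -2.69808070e-01  9.62914040e-01 -1.43097497e-01]
 [ 0.00000000e+00  0.00000000e+00  0.00000000e+00  1.00000000e+00]]
```

View pics/scene0.png

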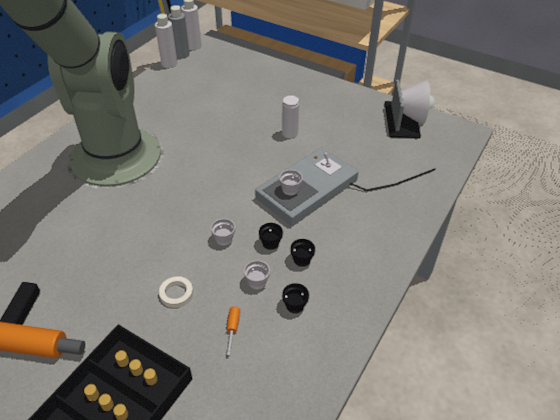

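View pics/top0.png

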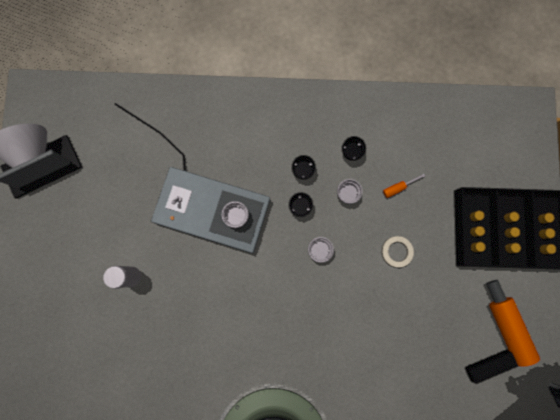

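View pics/wrist0.png

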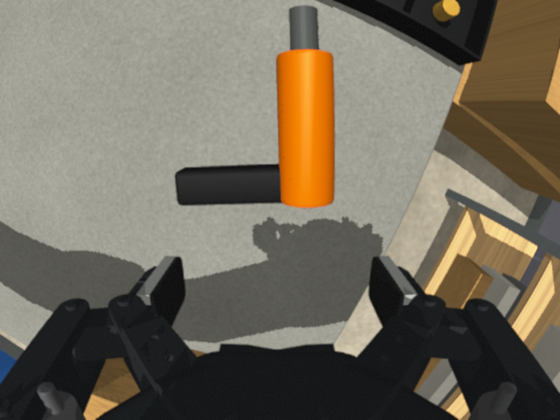

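The wrist image shows only the drill below the tool. In the top view I see the carrier near (236,215), steel dishes near (321,250) and (349,192), and three black look-alikes. I'll enlarge the crops next.

```bash
python3 - <<'E'
import cv2
a=cv2.imread("pics/top0.png"); 
cv2.imwrite("pics/top_c.png",cv2.resize(a[135:270,225:375],None,fx=5,fy=4.4,interpolation=cv2.INTER_CUBIC)[:600])
cv2.imwrite("pics/top_d.png",cv2.resize(a[160:260,145:275],None,fx=6,fy=6,interpolation=cv2.INTER_CUBIC))
b=cv2.imread("pics/scene0.png"); cv2.imwrite("pics/sc_c.png",cv2.resize(b[145:315,200:370],None,fx=3.5,fy=3.5,interpolation=cv2.INTER_CUBIC))
E
```

```text
(no output)
```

View pics/top_c.png

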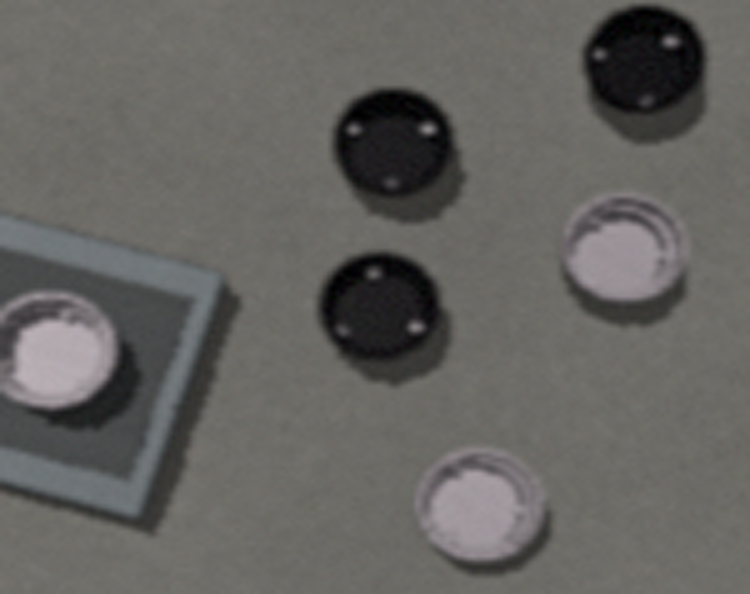

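View pics/top_d.png

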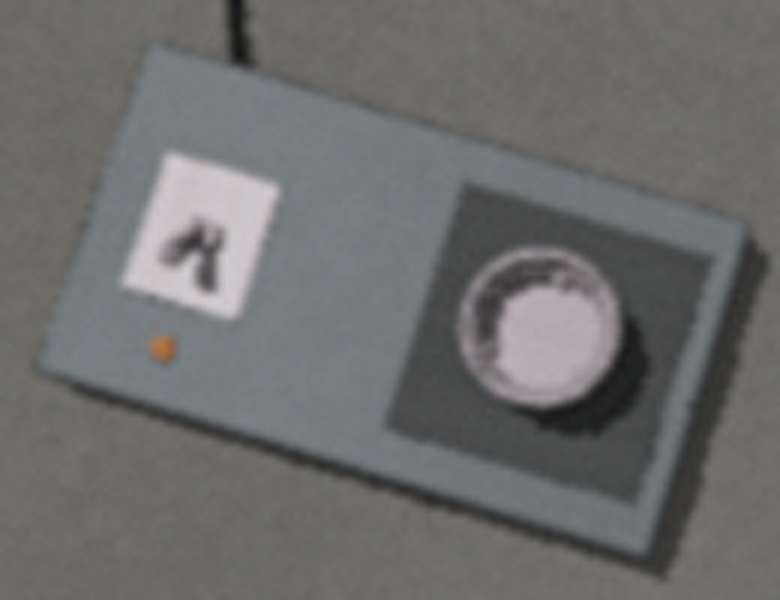

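View pics/sc_c.png

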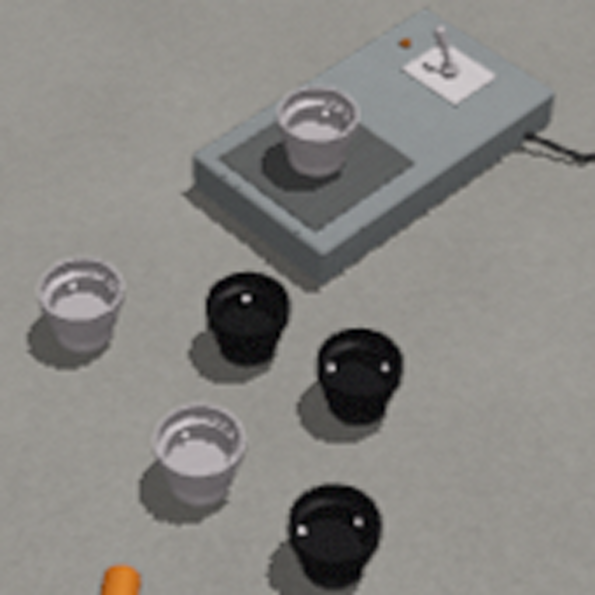

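```bash
cat > h.py <<'E'
import numpy as np,cv2
from scipy.spatial.transform import Rotation as Rn
from workcell import bot
T=dict(K=np.array([[436.77289382,0,273.88717477],[0,436.77289382,211.36247973],[0,0,1]]),R=np.array([[0.03016647,-0.99947704,0.01164642],[-0.99039856,-0.03146105,-0.1346139],[0.13490991,-0.00747377,-0.99082968]]),t=np.array([-0.00151661,0.57301529,1.06749965]))
S=dict(K=np.array([[545.76457611,0,275.04853029],[0,545.76457611,207.19472087],[0,0,1]]),R=np.array([[0.8518824,0.52372657,0.00261904],[0.37701345,-0.60975556,-0.69717933],[-0.36353436,0.59490222,-0.71689199]]),t=np.array([-0.49173944,-0.15911103,1.67637416]))
def back(c,uv,z):
    d=c["R"].T@np.linalg.solve(c["K"],[uv[0],uv[1],1.]); o=-c["R"].T@c["t"]
    return o+d*(z-o[2])/d[2]
def proj(c,X):
    p=c["K"]@(c["R"]@np.asarray(X)+c["t"]); return p[:2]/p[2]
MOUNT=np.array([[7.85462159e-04,-9.62913902e-01,-2.69807709e-01,6.86852788e-02],[9.99999613e-01,6.49623530e-04,5.92756700e-04,2.37461563e-05],[-3.95500231e-04,-2.69808070e-01,9.62914040e-01,-1.43097497e-01],[0,0,0,1]])
WK=np.array([[325.1922621,0,276.53159021],[0,325.1922621,207.1940388],[0,0,1]])
def Rt(s): return Rn.from_euler('xyz',s["tool_rot"]).as_matrix()
def wback(s,uv,z):
    x=(uv[0]-WK[0,2])/WK[0,0]; y=(uv[1]-WK[1,2])/WK[1,1]; r=np.hypot(x,y); d=np.array([np.sin(r)*x/r,np.sin(r)*y/r,np.cos(r)])
    R=Rt(s); d=R@MOUNT[:3,:3]@d; o=s["position"]+R@MOUNT[:3,3]
    return o+d*(z-o[2])/d[2]
def wproj(s,X):
    R=Rt(s); p=MOUNT[:3,:3].T@(R.T@(np.asarray(X)-s["position"])-MOUNT[:3,3]); rr=np.hypot(p[0],p[1]); th=np.arctan2(rr,p[2])
    return WK[:2,2]+WK[0,0]*th*p[:2]/rr
def snap(n,name):
    s=bot.observe(); f=bot.grab_frame(n); cv2.imwrite(f"pics/{name}.png",f["image"][:,:,::-1]); return s,f["image"][:,:,::-1].copy()
E
python3 - <<'E'
from h import *
np.set_printoptions(precision=4,suppress=True)
c=lambda X,Y:(225+(X+.5)/5-.5,135+(Y+.5)/4.4-.5)
d=lambda X,Y:(145+(X+.5)/6-.5,160+(Y+.5)/6-.5)
s=lambda X,Y:(200+(X+.5)/3.5-.5,145+(Y+.5)/3.5-.5)
print("A",back(T,c(481,505),.05),back(S,s(82,290),.05))
print("B",back(T,c(625,248),.05),back(S,s(199,438),.05))
print("C",back(T,d(540,327),.094),back(S,s(318,121),.094))
for n,p,z in(("k1",(393,142),.05),("k2",(380,305),.05),("k3",(645,59),.05)):print(n,back(T,c(*p),z))
P=[back(T,d(*p),.042) for p in((152,42),(748,222),(648,553),(42,370))]
print(np.array(P),np.mean(P,0))
for i in range(4):
    e=P[(i+1)%4]-P[i];print(np.linalg.norm(e),np.arctan2(e[1],e[0]))
print("tape",back(T,(398,251),.019),"sd",back(T,(384,196),.02),back(T,(424,176),.0))
print("can",back(T,(115,277),.13))
E
```

```text
A [ 0.4798 -0.1029  0.05  ] [ 0.4844 -0.1042  0.05  ]
B [ 0.6293 -0.1734  0.05  ] [ 0.6316 -0.1735  0.05  ]
C [0.5557 0.1108 0.094 ] [0.5626 0.1026 0.094 ]
k1 [ 0.6878 -0.0548  0.05  ]
k2 [ 0.5922 -0.0503  0.05  ]
k3 [ 0.7415 -0.1829  0.05  ]
[[0.6793 0.2851 0.042 ]
 [0.6098 0.0291 0.042 ]
 [0.4691 0.0663 0.042 ]
 [0.5376 0.3223 0.042 ]] [0.5739 0.1757 0.042 ]
0.2652393023476497 -1.8358315006633072
0.1454889097028264 2.8836447798195732
0.2649929552681555 1.3094847858662917
0.14647757664238795 -0.25630130875952317
tape [ 0.4834 -0.304   0.019 ] sd [ 0.6247 -0.2685  0.02  ] [ 0.6857 -0.3807  0.    ]
can [0.3989 0.3723 0.13  ]
```

Steel dishes are at about A (0.481,-0.103) and B (0.630,-0.173). The carrier is at about (0.556,0.110) and the unit's yaw is about -0.26. I'll go to A at yaw 0 and look with the wrist camera.

>>> servo_tool(
  rows=[
    [[4.1, -3.5, 0, 0, 0, 10.7], [3.4, -4.2, 0, 0, 0, 10.7], [2.5, -4.8, 0, 0, 0, 0], [2.5, -4.8, 0, 0, 0, 0], [2.5, -4.8, 0, 0, 0, 0]],
  ],
)

```text
clock: 0.78
position: [0.3547, -0.341, 0.2313]
tool_rot: [3.142, -0.0, 0.0]
force: [1.2, -1.0, 0.0]
grip_width: 0.0855
```

>>> servo_tool(
  rows=[
    [[2.5, -4.8, 0, 0, 0, 0], [2.5, -4.8, 0, 0, 0, 0], [2.5, -4.8, 0, 0, 0, 0], [1.5, -4.8, 1, 0, 0, 0], [1.0, -4.6, 2, 0, 0, 0]],
  ],
)

```text
clock: 1.4
position: [0.4549, -0.103, 0.2014]
tool_rot: [3.141, -0.002, 0.001]
force: [1.3, -0.8, -1.3]
grip_width: 0.0855
```

>>> servo_tool(
  rows=[
    [[0, 0, 0, 0, 0, 0], [0, 0, 0, 0, 0, 0]],
  ],
)

```text
clock: 1.65
position: [0.454, -0.1051, 0.2013]
tool_rot: [3.141, 0.0, 0.0]
force: [-0.2, -1.2, 0.1]
grip_width: 0.0854
```

```bash
python3 - <<'E'
from h import *
s,im=snap("wrist","w1")
print(s["clock"],s["position"],s["tool_rot"],s["force"],s["qpos"])
for n,p in(("A",(.48,-.103,.05)),("B",(.63,-.173,.05))):print(n,wproj(s,p))
E
```

```text
1.65 [ 0.45399181 -0.10507146  0.20132313] [3.14135861e+00 2.99949787e-04 2.26102614e-04] [-0.20547526 -1.18250305  0.084764  ] [ 0.21524588  0.31465252 -0.14157767  2.03107795  0.06127164  0.80002863
 -1.53276388]
A [274.03813955 165.11586341]
B [350.533735     7.94799456]
```

View pics/w1.png

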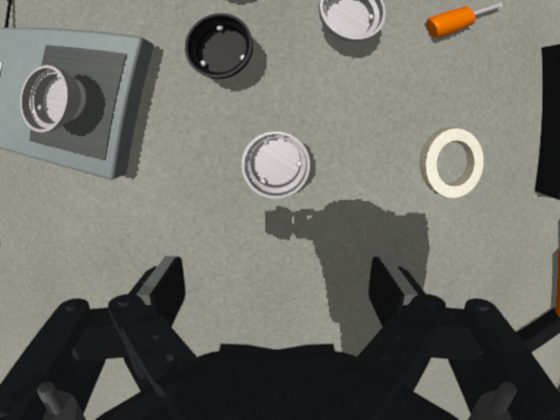

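Dish A's rim is centred near (276,164), within about 2 px of the prediction. Dish B is at (352,8) and the carrier at (51,98).

```bash
python3 - <<'E'
from h import *
im=cv2.imread("pics/w1.png")
a=cv2.resize(im[115:215,225:325],None,fx=6,fy=6,interpolation=cv2.INTER_CUBIC)
s=bot.observe()
print(wback(s,(276,164.5),.05), wback(s,(352,8),.05))
X=wback(s,(276,164.5),.05)
# overlay predicted rim
for r,z in((.031,.05),(.026,.02)):
  for t in np.linspace(0,2*np.pi,60):
    p=(wproj(s,X*[1,1,0]+[r*np.cos(t),r*np.sin(t),z])-[225,115]+.5)*6-.5
    cv2.circle(a,tuple(int(v) for v in p),1,(0,0,255) if r>.03 else (0,255,0),-1)
cv2.imwrite("pics/w1a.png",a)
E
```

```text
[ 0.48059437 -0.10531808  0.05      ] [ 0.630144   -0.17513264  0.05      ]
```

View pics/w1a.png

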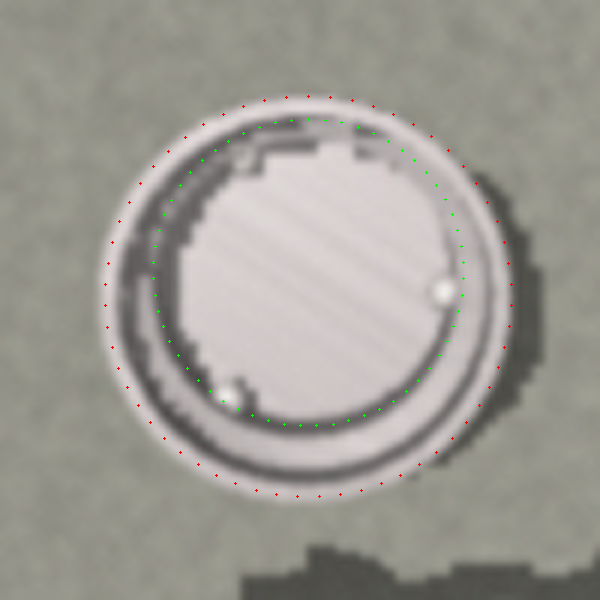

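>>> servo_tool(
  rows=[
    [[2.6, 0, 5, 0, 0, 0], [0, 0, 5, 0, 0, 0], [0, 0, 3.7, 0, 0, 0], [0, 0, 2.5, 0, 0, 0], [0, 0, 1.5, 0, 0, 0]],
  ],
  grip=1,
)

```text
clock: 2.33
position: [0.4798, -0.1057, 0.0234]
tool_rot: [3.141, 0.001, -0.001]
force: [0.0, -0.8, 0.0]
grip_width: 0.0857
```

>>> servo_tool(
  rows=[
    [[0, 0, 0, 0, 0, 0], [0, 0, 0, 0, 0, 0], [0, 0, 0, 0, 0, 0], [0, 0, 0, 0, 0, 0], [0, 0, 0, 0, 0, 0]],
  ],
  grip=-1,
  squeeze=30,
)

```text
clock: 2.95
position: [0.4806, -0.1048, 0.0251]
tool_rot: [3.141, -0.001, 0.0]
force: [-0.7, -0.8, 9.5]
grip_width: 0.0618
```

```bash
python3 - <<'E'
from h import *
s,im=snap("wrist","w2")
print(s["clock"],s["position"],s["tool_rot"],s["force"],s["grip_width"])
E
```

```text
2.95 [ 0.48064466 -0.10484868  0.02505631] [ 3.14130275e+00 -1.34819273e-03  6.86066727e-05] [-0.73888757 -0.78210065  9.5378008 ] 0.061820482761428215
```

View pics/w2.png

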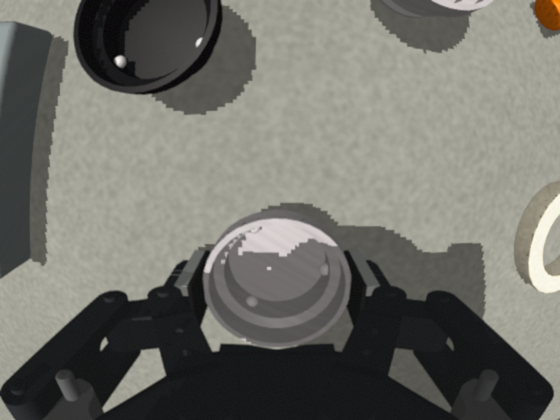

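Dish A is gripped at 61.8 mm. I'll lift it and carry it over the carrier.

>>> servo_tool(
  rows=[
    [[0, 0, -2, 0, 0, 0], [0, 0, -5, 0, 0, 0], [0, 0, -5, 0, 0, 0], [1, -3, -4, 0, 0, 0], [1.5, -4, 0, 0, 0, 0]],
  ],
)

```text
clock: 3.62
position: [0.5066, -0.0347, 0.1877]
tool_rot: [3.141, -0.005, -0.002]
force: [0.4, 1.1, -2.2]
grip_width: 0.0615
```

>>> servo_tool(
  rows=[
    [[1.5, -4, 0, 0, 0, 0], [1.5, -4, 0, 0, 0, 0], [1.5, -4, 0, 0, 0, 0], [0.6, -2.6, 0, 0, 0, 0], [0, 0, 0, 0, 0, 0]],
  ],
)

```text
clock: 4.25
position: [0.5559, 0.1136, 0.1843]
tool_rot: [-3.141, 0.0, 0.003]
force: [0.9, -1.0, -1.7]
grip_width: 0.0616
```

>>> servo_tool(
  rows=[
    [[0, 0, 0, 0, 0, 0], [0, 0, 0, 0, 0, 0]],
  ],
)

```text
clock: 4.5
position: [0.556, 0.1103, 0.1845]
tool_rot: [3.141, -0.0, -0.001]
force: [0.7, 0.1, -1.0]
grip_width: 0.0617
```

```bash
python3 - <<'E'
from h import *
s,im=snap("wrist","w3")
print(s["clock"],s["position"],s["tool_rot"],s["force"],s["grip_width"])
snap("scene","s3");
_,t=snap("top","t3"); cv2.imwrite("pics/t3c.png",cv2.resize(t[150:270,180:330],None,fx=5,fy=5))
E
```

```text
4.5 [0.55595282 0.11029045 0.18445343] [ 3.14123771e+00 -5.90716371e-05 -1.02786862e-03] [ 0.7296607   0.10652168 -0.96725732] 0.061747918918004095
```

View pics/w3.png

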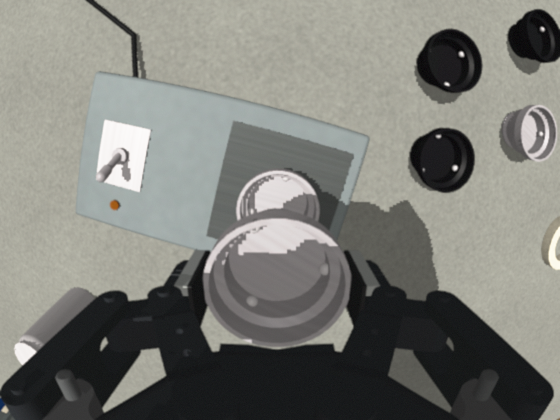

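View pics/s3.png

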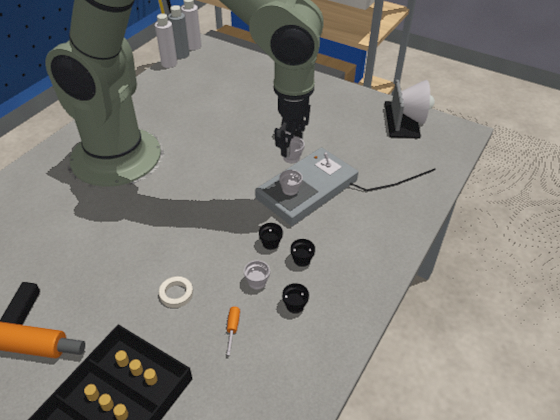

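```bash
cat >> h.py <<'E'
def ring(a,s,c,r,z,off,k,col):
  for t in np.linspace(0,2*np.pi,120):
    p=(wproj(s,[c[0]+r*np.cos(t),c[1]+r*np.sin(t),z])-off+.5)*k-.5
    cv2.circle(a,tuple(int(round(v)) for v in p),1,col,-1)
E
python3 - <<'E'
from h import *
im=cv2.imread("pics/w3.png"); s=bot.observe()
x0,y0,k=195,160,4.0
a=cv2.resize(im[y0:y0+150,x0:x0+165],None,fx=k,fy=k,interpolation=cv2.INTER_CUBIC); off=np.array([x0,y0])
p=s["position"]
ring(a,s,p[:2],.031,p[2]+.025,off,k,(0,0,255))
ring(a,s,p[:2],.0255,p[2]+.012,off,k,(0,255,0)) if 0 else None
ring(a,s,(.556,.1105),.031,.094,off,k,(255,0,0))
cv2.imwrite("pics/w3a.png",a)
E
```

```text
(no output)
```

View pics/w3a.png

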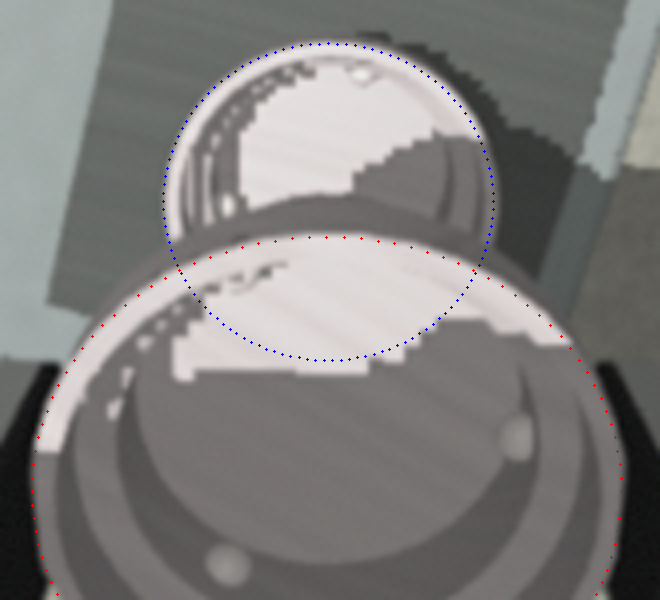

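View pics/t3c.png

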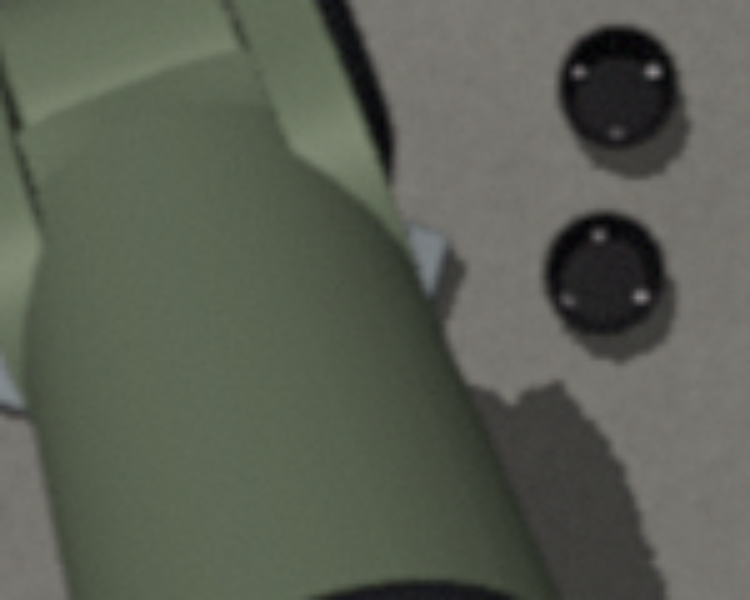

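The overlay fits: the held dish is centred on the TCP, and the carrier rim matches (0.556,0.110). I'll descend.

>>> servo_tool(
  rows=[
    [[0, 0, 2.5, 0, 0, 0], [0, 0, 2.5, 0, 0, 0], [0, 0, 1.5, 0, 0, 0], [0, 0, 0.8, 0, 0, 0], [0, 0, 0.4, 0, 0, 0]],
  ],
)

```text
clock: 5.28
position: [0.5562, 0.1114, 0.1073]
tool_rot: [-3.142, -0.0, 0.0]
force: [0.6, 0.1, -2.2]
grip_width: 0.0615
```

>>> servo_tool(
  rows=[
    [[0, 0, 0.3, 0, 0, 0], [0, 0, 0.3, 0, 0, 0], [0, 0, 0.2, 0, 0, 0], [0, 0, 0.1, 0, 0, 0]],
  ],
)

```text
clock: 5.78
position: [0.5562, 0.1113, 0.0984]
tool_rot: [3.142, -0.0, 0.0]
force: [0.6, -1.2, 3.1]
grip_width: 0.0616
```

>>> servo_tool(
  rows=[
    [[0, 0, 0.1, 0, 0, 0], [0, 0, 0, 0, 0, 0]],
  ],
)

```text
clock: 6.02
position: [0.5562, 0.1111, 0.0974]
tool_rot: [3.141, -0.0, 0.0]
force: [1.1, -1.3, -0.3]
grip_width: 0.061
```

>>> servo_tool(
  rows=[
    [[0, 0, 0, 0, 0, 0], [0, 0, 0, 0, 0, 0], [0, 0, 0, 0, 0, 0], [0, 0, 0, 0, 0, 0]],
  ],
  grip=1,
)

```text
clock: 6.52
position: [0.556, 0.1114, 0.0973]
tool_rot: [-3.142, 0.0, 0.0]
force: [-0.5, -0.3, 0.4]
grip_width: 0.0853
```

>>> servo_tool(
  rows=[
    [[0, 0, -1.5, 0, 0, 0], [0, 0, -4, 0, 0, 0], [0, 0, -4, 0, 0, 0], [0, 0, 0, 0, 0, 0]],
  ],
)

```text
clock: 7.02
position: [0.5575, 0.1118, 0.1961]
tool_rot: [-3.14, -0.005, 0.0]
force: [-0.5, -0.4, -0.2]
grip_width: 0.0855
```

>>> servo_tool(
  rows=[
    [[-3, 0, 0, 0, 0, 0], [0, 0, 0, 0, 0, 0], [0, 0, 0, 0, 0, 0]],
  ],
  grip=-1,
)

```text
clock: 7.4
position: [0.5263, 0.1114, 0.1925]
tool_rot: [-3.142, -0.0, 0.0]
force: [-0.3, 0.0, 0.1]
grip_width: 0.0321
```

```bash
python3 - <<'E'
from h import *
s,im=snap("wrist","w4")
print(s["clock"],s["position"],s["tool_rot"],s["force"],s["grip_width"])
_,t=snap("scene","s4")
a=cv2.resize(t[145:235,240:370],None,fx=5,fy=5,interpolation=cv2.INTER_CUBIC);cv2.imwrite("pics/s4c.png",a)
c=(.556,.1105)
k=3;x0,y0=180,60
b=cv2.resize(im[y0:y0+180,x0:x0+200],None,fx=k,fy=k,interpolation=cv2.INTER_CUBIC)
ring(b,s,c,.031,.094,np.array([x0,y0]),k,(255,0,0))
ring(b,s,c,.031,.114+.007,np.array([x0,y0]),k,(0,0,255))
cv2.imwrite("pics/w4a.png",b)
E
```

```text
7.4 [0.52632006 0.11135773 0.19254309] [-3.14151435e+00 -4.15972687e-04  2.31065728e-04] [-0.26283423  0.02923944  0.14921333] 0.032056331290693574
```

View pics/w4a.png

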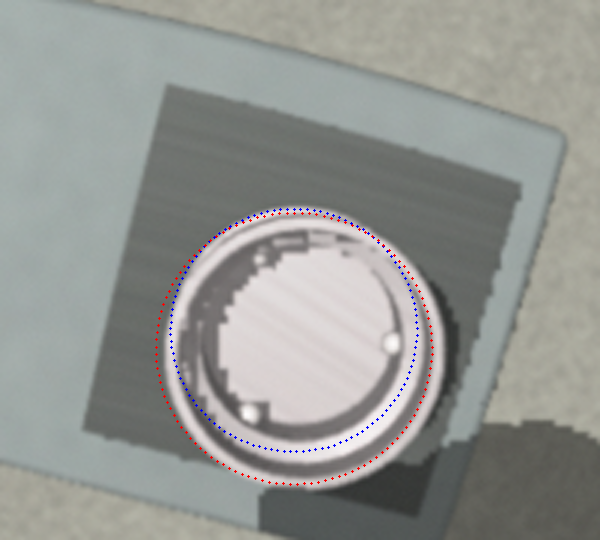

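View pics/s4c.png

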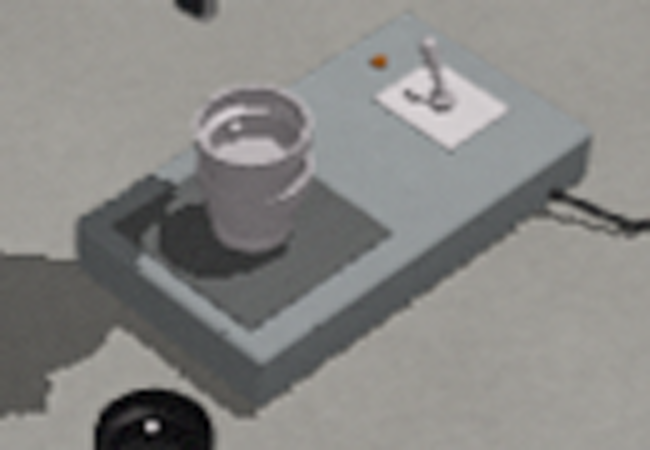

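The dish sits on the spring balls, slightly high and about 1.5 mm to the -y side. I'll press with closed fingers at the middle.

>>> servo_tool(
  rows=[
    [[3, 0.1, 2, 0, 0, 0], [0, 0, 2.5, 0, 0, 0], [0, 0, 2.5, 0, 0, 0], [0, 0, 1.2, 0, 0, 0], [0, 0, 0.4, 0, 0, 0]],
  ],
)

```text
clock: 8.12
position: [0.5561, 0.1103, 0.1059]
tool_rot: [3.141, 0.001, 0.0]
force: [-0.4, 0.7, 0.3]
grip_width: 0.0003
```

>>> servo_tool(
  rows=[
    [[0, 0, 0.2, 0, 0, 0], [0, 0, 0.2, 0, 0, 0], [0, 0, 0.1, 0, 0, 0]],
  ],
)

```text
clock: 8.5
position: [0.5562, 0.1104, 0.1016]
tool_rot: [-3.141, -0.001, 0.0]
force: [-0.0, 0.4, 0.3]
grip_width: 0.0003
```

>>> servo_tool(
  rows=[
    [[0, 0, 0.3, 0, 0, 0], [0, 0, 0.3, 0, 0, 0], [0, 0, 0.2, 0, 0, 0]],
  ],
)

```text
clock: 8.88
position: [0.556, 0.1104, 0.093]
tool_rot: [3.142, 0.0, 0.0]
force: [-0.1, -0.1, -0.4]
grip_width: 0.0001
```

>>> servo_tool(
  rows=[
    [[0, 0, 0.15, 0, 0, 0], [0, 0, 0.15, 0, 0, 0]],
  ],
)

```text
clock: 9.12
position: [0.5564, 0.1104, 0.0906]
tool_rot: [-3.141, -0.001, 0.0]
force: [-1.0, -0.7, 6.9]
grip_width: 0.0
```

>>> servo_tool(
  rows=[
    [[0, 0, 0.1, 0, 0, 0], [0, 0, 0.1, 0, 0, 0]],
  ],
)

```text
clock: 9.38
position: [0.556, 0.1104, 0.0882]
tool_rot: [3.142, 0.0, 0.0]
force: [0.1, -0.9, 2.9]
grip_width: -0.0002
```

>>> servo_tool(
  rows=[
    [[0, 0, 0.1, 0, 0, 0], [0, 0, 0.1, 0, 0, 0]],
  ],
)

```text
clock: 9.62
position: [0.556, 0.1103, 0.0862]
tool_rot: [3.142, 0.0, 0.0]
force: [-0.0, 0.3, -1.1]
grip_width: 0.0001
```

>>> servo_tool(
  rows=[
    [[0, 0, 0.1, 0, 0, 0], [0, 0, 0.1, 0, 0, 0]],
  ],
)

```text
clock: 9.88
position: [0.556, 0.1103, 0.0842]
tool_rot: [3.142, 0.0, 0.0]
force: [-0.7, 0.1, 0.2]
grip_width: 0.0005
```

>>> servo_tool(
  rows=[
    [[0, 0, 0.1, 0, 0, 0], [0, 0, 0.05, 0, 0, 0]],
  ],
)

```text
clock: 10.12
position: [0.5561, 0.1104, 0.084]
tool_rot: [3.142, -0.0, 0.0]
force: [-10.4, -2.6, 33.7]
grip_width: -0.0001
```

It hit a firm stop at z = 0.084, so dish A is home. Next I'll retreat and go over to B.

>>> servo_tool(
  rows=[
    [[0, 0, -1.5, 0, 0, 0], [0, 0, -4.5, 0, 0, 0], [0, 0, -4.5, 0, 0, 0], [0.5, 4, -1.2, 0, 0, 0], [0.8, 5, 0, 0, 0, 0]],
  ],
)

```text
clock: 10.75
position: [0.5697, 0.0203, 0.2016]
tool_rot: [-3.141, -0.003, 0.002]
force: [-0.0, 0.8, -0.2]
grip_width: -0.0003
```

>>> servo_tool(
  rows=[
    [[0.9, 5, 0, 0, 0, 0], [0.9, 5, 0, 0, 0, 0], [0.8, 5, 0, 0, 0, 0], [0.8, 4.5, 0, 0, 0, 0], [0, 0, 0, 0, 0, 0]],
  ],
  grip=1,
)

```text
clock: 11.38
position: [0.6027, -0.1789, 0.1999]
tool_rot: [3.14, 0.0, -0.005]
force: [0.3, 0.7, -0.1]
grip_width: 0.0852
```

>>> servo_tool(
  rows=[
    [[0, 0, 0, 0, 0, 0]],
  ],
)

```text
clock: 11.5
position: [0.6031, -0.1741, 0.1999]
tool_rot: [-3.141, 0.0, 0.0]
force: [-0.0, 1.1, -1.2]
grip_width: 0.0856
```

```bash
python3 - <<'E'
from h import *
s,im=snap("wrist","w5")
print(s["clock"],s["position"],s["tool_rot"],s["force"],s["grip_width"])
c=(.630,-.1745)
k=3;x0,y0=180,70
b=cv2.resize(im[y0:y0+180,x0:x0+200],None,fx=k,fy=k,interpolation=cv2.INTER_CUBIC)
ring(b,s,c,.031,.05,np.array([x0,y0]),k,(0,0,255))
cv2.imwrite("pics/w5a.png",b)
_,t=snap("scene","s5")
a=cv2.resize(t[145:235,240:370],None,fx=5,fy=5,interpolation=cv2.INTER_CUBIC);cv2.imwrite("pics/s5c.png",a)
E
```

```text
11.5 [ 0.60305021 -0.17414287  0.1999114 ] [-3.14106139e+00  3.42451964e-05  4.03367310e-04] [-0.04221446  1.10234831 -1.18418944] 0.08563651399315234
```

View pics/w5a.png

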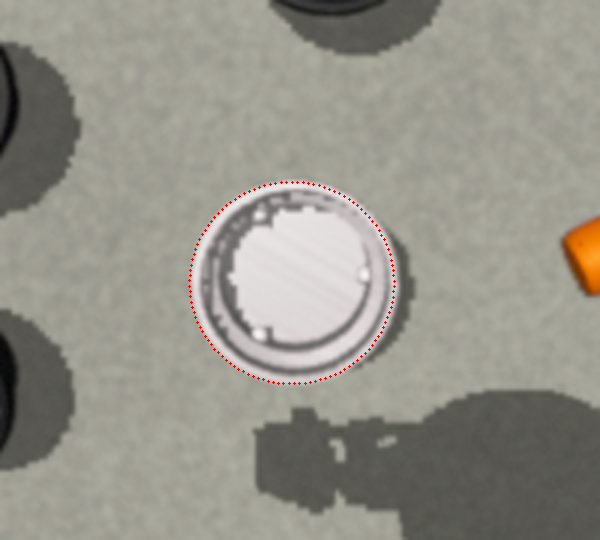

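View pics/s5c.png

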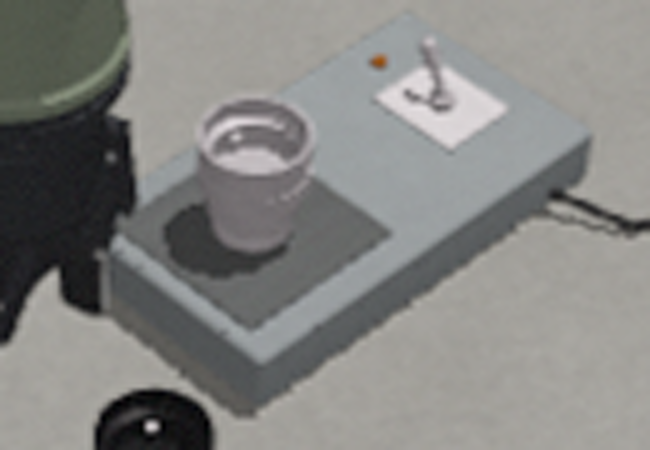

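View pics/w5.png

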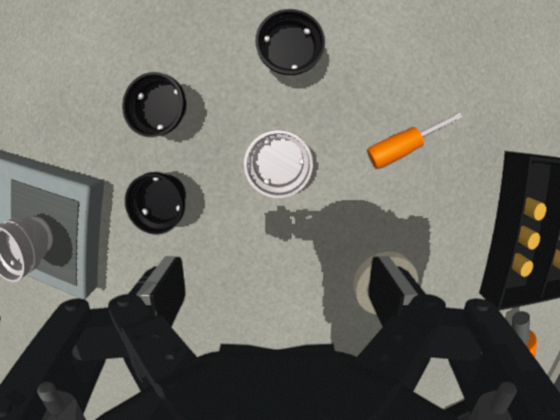

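Dish B's overlay fits at (0.630,-0.1745), and the stacked dish A has dropped. I'll grasp B.

>>> servo_tool(
  rows=[
    [[2.7, 0, 5, 0, 0, 0], [0, 0, 5, 0, 0, 0], [0, 0, 3.7, 0, 0, 0], [0, 0, 2.4, 0, 0, 0], [0, 0, 1.4, 0, 0, 0]],
  ],
  grip=1,
)

```text
clock: 12.22
position: [0.6298, -0.1735, 0.0237]
tool_rot: [-3.141, 0.001, 0.002]
force: [0.6, 0.8, -0.8]
grip_width: 0.0856
```

>>> servo_tool(
  rows=[
    [[0, 0, 0, 0, 0, 0], [0, 0, 0, 0, 0, 0], [0, 0, 0, 0, 0, 0], [0, 0, 0, 0, 0, 0], [0, 0, 0, 0, 0, 0]],
  ],
  grip=-1,
  squeeze=30,
)

```text
clock: 12.85
position: [0.6306, -0.1747, 0.0257]
tool_rot: [3.141, -0.001, 0.0]
force: [-1.2, 0.1, 6.8]
grip_width: 0.0613
```

>>> servo_tool(
  rows=[
    [[0, 0, -2, 0, 0, 0], [0, 0, -5, 0, 0, 0], [0, 0, -5, 0, 0, 0], [0, 0, -5, 0, 0, 0], [-0.9, -3, -1.5, 0, 0, 0]],
  ],
)

```text
clock: 13.48
position: [0.6221, -0.1467, 0.2144]
tool_rot: [3.14, -0.005, -0.003]
force: [0.8, 1.1, -2.5]
grip_width: 0.0616
```

>>> servo_tool(
  rows=[
    [[-1.3, -5, 0, 0, 0, 0], [-1.3, -5, 0, 0, 0, 0], [-1.3, -5, 0, 0, 0, 0], [-1.3, -5, 0, 0, 0, 0], [-1.3, -4.5, 0, 0, 0, 0]],
  ],
)

```text
clock: 14.1
position: [0.5554, 0.1021, 0.2112]
tool_rot: [-3.141, -0.001, 0.001]
force: [0.3, 0.2, -1.2]
grip_width: 0.0611
```

>>> servo_tool(
  rows=[
    [[0, -1, 0, 0, 0, 0], [0, 0, 0, 0, 0, 0], [0, 0, 0, 0, 0, 0]],
  ],
)

```text
clock: 14.48
position: [0.5564, 0.1088, 0.2102]
tool_rot: [3.141, -0.0, -0.002]
force: [-0.2, -0.7, -1.4]
grip_width: 0.0612
```

```bash
python3 - <<'E'
from h import *
s,im=snap("wrist","w6")
print(s["clock"],s["position"],s["tool_rot"],s["force"],s["grip_width"])
p=s["position"]
x0,y0,k=195,160,4.0
a=cv2.resize(im[y0:y0+150,x0:x0+165],None,fx=k,fy=k,interpolation=cv2.INTER_CUBIC); off=np.array([x0,y0])
ring(a,s,p[:2],.031,p[2]+.025,off,k,(0,0,255))
ring(a,s,(.556,.1105),.031,.114,off,k,(255,0,0))
cv2.imwrite("pics/w6a.png",a)
E
```

```text
14.475 [0.55639828 0.10882119 0.21016221] [ 3.14104802e+00 -3.87370628e-04 -1.57190899e-03] [-0.15387401 -0.73590872 -1.4369093 ] 0.06122603519181798
```

View pics/w6a.png

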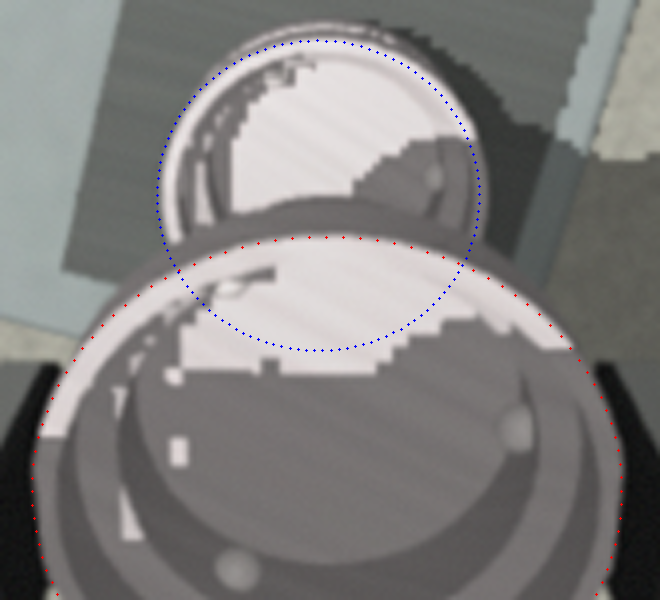

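The upper rim fits at about (0.556,0.110). I'll correct 1 mm in y and descend.

>>> servo_tool(
  rows=[
    [[0, -0.1, 2.5, 0, 0, 0], [0, 0, 2.5, 0, 0, 0], [0, 0, 1.7, 0, 0, 0], [0, 0, 1.0, 0, 0, 0], [0, 0, 0.5, 0, 0, 0]],
  ],
)

```text
clock: 15.15
position: [0.5562, 0.1111, 0.1276]
tool_rot: [3.142, -0.0, -0.0]
force: [0.0, -0.4, -1.1]
grip_width: 0.0609
```

>>> servo_tool(
  rows=[
    [[0, 0, 0.3, 0, 0, 0], [0, 0, 0.2, 0, 0, 0], [0, 0, 0.2, 0, 0, 0]],
  ],
)

```text
clock: 15.52
position: [0.5562, 0.1114, 0.121]
tool_rot: [-3.142, -0.001, 0.0]
force: [0.3, 0.2, -1.8]
grip_width: 0.0615
```

>>> servo_tool(
  rows=[
    [[0, 0.1, 0.1, 0, 0, 0], [0, 0, 0.1, 0, 0, 0], [0, 0, 0.1, 0, 0, 0]],
  ],
)

```text
clock: 15.9
position: [0.5563, 0.1103, 0.118]
tool_rot: [-3.142, -0.001, 0.0]
force: [0.7, -0.8, 3.3]
grip_width: 0.0615
```

>>> servo_tool(
  rows=[
    [[0, 0, 0.1, 0, 0, 0], [0, 0, 0, 0, 0, 0]],
  ],
)

```text
clock: 16.15
position: [0.5564, 0.1103, 0.1171]
tool_rot: [-3.142, -0.001, 0.0]
force: [-0.0, -0.6, 5.0]
grip_width: 0.061
```

It's resting on the balls. I'll release, retreat, shut the fingers and press.

>>> servo_tool(
  rows=[
    [[0, 0, 0, 0, 0, 0], [0, 0, 0, 0, 0, 0], [0, 0, 0, 0, 0, 0], [0, 0, 0, 0, 0, 0]],
  ],
  grip=1,
)

```text
clock: 16.65
position: [0.556, 0.1104, 0.1167]
tool_rot: [-3.142, 0.0, 0.0]
force: [0.4, -0.5, -0.5]
grip_width: 0.0856
```

>>> servo_tool(
  rows=[
    [[0, 0, -1.5, 0, 0, 0], [0, 0, -4, 0, 0, 0], [0, 0, -4, 0, 0, 0], [-3, 0, 0, 0, 0, 0], [0, 0, 0, 0, 0, 0]],
  ],
)

```text
clock: 17.27
position: [0.525, 0.1105, 0.2134]
tool_rot: [-3.141, -0.001, 0.001]
force: [1.0, 0.3, -0.1]
grip_width: 0.0851
```

>>> servo_tool(
  rows=[
    [[0, 0, 0, 0, 0, 0], [0, 0, 0, 0, 0, 0], [0, 0, 0, 0, 0, 0]],
  ],
  grip=-1,
)

```text
clock: 17.65
position: [0.5262, 0.1103, 0.2116]
tool_rot: [3.142, 0.0, 0.0]
force: [0.3, 0.3, -0.7]
grip_width: 0.0322
```

```bash
python3 - <<'E'
from h import *
s,im=snap("wrist","w7")
print(s["clock"],s["position"],s["force"],s["grip_width"])
c=(.556,.1102)
k=3;x0,y0=180,70
b=cv2.resize(im[y0:y0+180,x0:x0+200],None,fx=k,fy=k,interpolation=cv2.INTER_CUBIC)
ring(b,s,c,.031,.134+.007,np.array([x0,y0]),k,(0,0,255))
ring(b,s,c,.031,.094,np.array([x0,y0]),k,(255,0,0))
cv2.imwrite("pics/w7a.png",b)
_,t=snap("scene","s7")
a=cv2.resize(t[145:235,240:370],None,fx=5,fy=5,interpolation=cv2.INTER_CUBIC);cv2.imwrite("pics/s7c.png",a)
E
```

```text
17.65 [0.52623819 0.11029874 0.21161602] [ 0.31898875  0.28479583 -0.65562523] 0.03215575787837258
```

View pics/w7a.png

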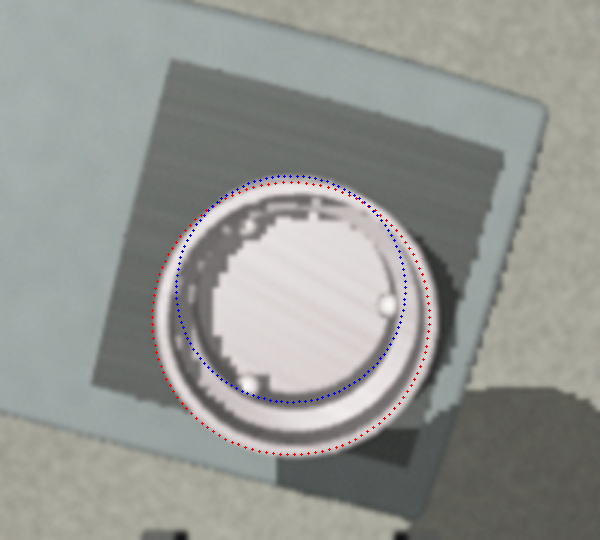

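View pics/s7c.png

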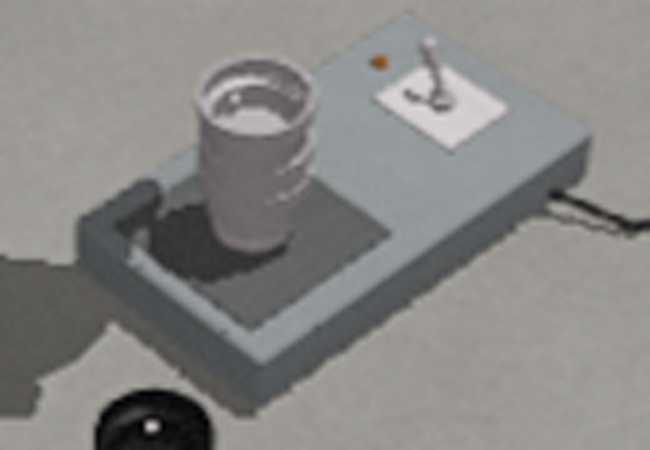

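It's resting as expected. Pressing, with contact expected at z≈0.111 and home at 0.104.

>>> servo_tool(
  rows=[
    [[3, 0, 2.5, 0, 0, 0], [0, 0, 2.5, 0, 0, 0], [0, 0, 2.3, 0, 0, 0], [0, 0, 1.2, 0, 0, 0], [0, 0, 0.6, 0, 0, 0]],
  ],
)

```text
clock: 18.38
position: [0.556, 0.1104, 0.1205]
tool_rot: [3.142, 0.0, 0.0]
force: [0.2, -0.9, 0.3]
grip_width: 0.0003
```

>>> servo_tool(
  rows=[
    [[0, 0, 0.3, 0, 0, 0], [0, 0, 0.2, 0, 0, 0], [0, 0, 0.2, 0, 0, 0]],
  ],
)

```text
clock: 18.75
position: [0.5562, 0.1104, 0.1141]
tool_rot: [-3.141, -0.001, 0.0]
force: [-0.5, -0.6, -0.2]
grip_width: 0.0004
```

>>> servo_tool(
  rows=[
    [[0, 0, 0.1, 0, 0, 0], [0, 0, 0.1, 0, 0, 0]],
  ],
)

```text
clock: 19.0
position: [0.5562, 0.1105, 0.112]
tool_rot: [-3.141, -0.0, 0.0]
force: [-0.1, 0.3, 6.1]
grip_width: 0.0001
```

>>> servo_tool(
  rows=[
    [[0, 0, 0.1, 0, 0, 0], [0, 0, 0.1, 0, 0, 0]],
  ],
)

```text
clock: 19.25
position: [0.5564, 0.1104, 0.1103]
tool_rot: [-3.141, -0.001, 0.0]
force: [-1.5, -0.6, 6.9]
grip_width: -0.0001
```

>>> servo_tool(
  rows=[
    [[0, 0, 0.1, 0, 0, 0], [0, 0, 0.1, 0, 0, 0]],
  ],
)

```text
clock: 19.5
position: [0.5561, 0.1104, 0.1082]
tool_rot: [-3.142, -0.0, 0.0]
force: [-2.8, -1.1, 13.9]
grip_width: -0.0
```

>>> servo_tool(
  rows=[
    [[0, 0, 0.1, 0, 0, 0], [0, 0, 0.1, 0, 0, 0]],
  ],
)

```text
clock: 19.75
position: [0.556, 0.1104, 0.1057]
tool_rot: [-3.142, 0.0, 0.0]
force: [-0.6, 0.6, 0.1]
grip_width: -0.0002
```

>>> servo_tool(
  rows=[
    [[0, 0, 0.1, 0, 0, 0], [0, 0, 0.1, 0, 0, 0]],
  ],
)

```text
clock: 20.0
position: [0.5561, 0.1104, 0.104]
tool_rot: [-3.142, -0.0, 0.0]
force: [-5.7, -1.6, 20.2]
grip_width: 0.0004
```

It's home at z = 0.104. I'll retreat and go to the toggle.

>>> servo_tool(
  rows=[
    [[0, 0, -1.5, 0, 0, 0], [0, 0, -4.5, 0, 0, 0], [0, 0, -4.5, 0, 0, 0], [-1, -4, 0, 0, 0, 0], [-1, -4, 0, 0, 0, 0]],
  ],
)

```text
clock: 20.62
position: [0.5361, 0.1911, 0.2103]
tool_rot: [-3.141, -0.002, -0.001]
force: [0.8, 0.3, -0.4]
grip_width: -0.0003
```

>>> servo_tool(
  rows=[
    [[0, -4, 0, 0, 0, 0], [0.8, -4, 0, 0, 0, 0], [0, 0, 0, 0, 0, 0], [0, 0, 0, 0, 0, 0]],
  ],
)

```text
clock: 21.12
position: [0.544, 0.2699, 0.2092]
tool_rot: [3.141, -0.0, 0.0]
force: [-0.4, -0.8, -0.0]
grip_width: 0.0001
```

```bash
python3 - <<'E'
from h import *
s,im=snap("wrist","w8")
print(s["clock"],s["position"],s["force"],s["grip_width"])
for p in((.5805,.262,.083),(.596,.258,.05),(.556,.11,.134)):print(wproj(s,p))
E
```

```text
21.125 [0.54399945 0.26988106 0.20916383] [-0.40569977 -0.84022502 -0.01040128] 9.14821483278905e-05
[285.78885642 157.08456992]
[289.17410604 136.35914293]
[476.83083734 201.94369171]
```

View pics/w8.png

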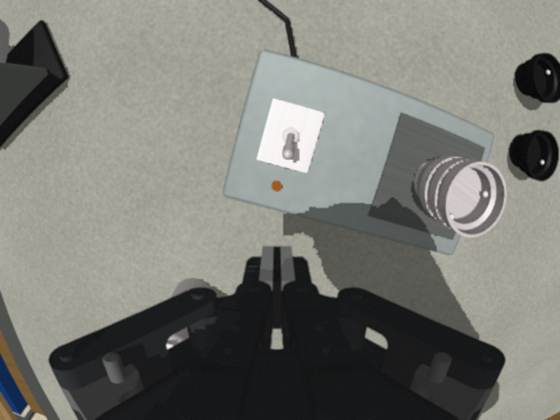

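The tip at (287,157) and pivot at (290,135) match the prediction. I'll descend beside the bat and push.

>>> servo_tool(
  rows=[
    [[0, 0, 5, 0, 0, 0], [0, 0, 5, 0, 0, 0], [0, 0, 3, 0, 0, 0], [0, 0, 0.9, 0, 0, 0], [0, 0, 0, 0, 0, 0]],
  ],
)

```text
clock: 21.8
position: [0.5444, 0.2699, 0.0704]
tool_rot: [3.142, -0.0, -0.0]
force: [0.3, 0.4, -0.6]
grip_width: -0.0002
```

>>> servo_tool(
  rows=[
    [[1, 0.2, 0, 0, 0, 0], [0.8, 0.2, 0, 0, 0, 0], [0.6, 0.2, 0, 0, 0, 0], [0.6, 0.1, 0, 0, 0, 0], [0.5, 0.1, 0, 0, 0, 0]],
  ],
)

```text
clock: 22.42
position: [0.5794, 0.2623, 0.0698]
tool_rot: [-3.142, -0.0, 0.0]
force: [0.1, -0.3, -0.1]
grip_width: -0.0003
```

>>> servo_tool(
  rows=[
    [[0.5, 0.1, 0, 0, 0, 0], [0.4, 0.1, 0, 0, 0, 0], [0.3, 0.1, 0, 0, 0, 0], [0, 0, 0, 0, 0, 0]],
  ],
)

```text
clock: 22.92
position: [0.5907, 0.2596, 0.0696]
tool_rot: [-3.141, 0.001, 0.0]
force: [-1.4, 0.9, 0.4]
grip_width: -0.0003
```

```bash
python3 - <<'E'
from h import *
s,im=snap("wrist","w9")
print(s["clock"],s["position"],s["force"])
E
```

```text
22.925 [0.59067698 0.25955333 0.0696437 ] [-1.42175021  0.89559734  0.44888891]
```

View pics/w9.png

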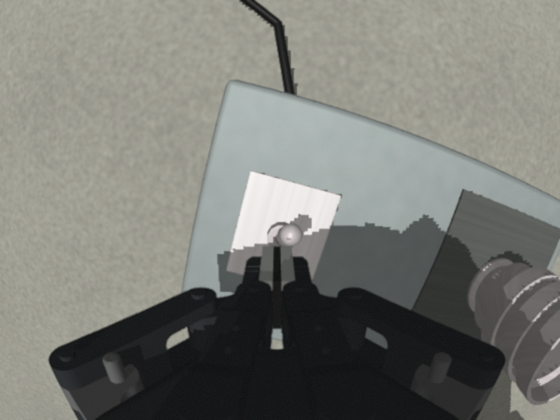

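The bat tip at (289,235) is now beyond the fingers. I'll back off, rise and check.

>>> servo_tool(
  rows=[
    [[-1.5, -0.3, 0, 0, 0, 0], [-2, -0.4, 0, 0, 0, 0], [-1, -0.2, -5, 0, 0, 0], [0, 0, -5, 0, 0, 0], [0, 0, -4, 0, 0, 0]],
  ],
)

```text
clock: 23.6
position: [0.5452, 0.2687, 0.212]
tool_rot: [-3.141, -0.001, 0.001]
force: [0.7, 0.8, -0.3]
grip_width: 0.0001
```

>>> servo_tool(
  rows=[
    [[-3, 0, 0, 0, 0, 0], [-3, 0, 0, 0, 0, 0], [0, 0, 0, 0, 0, 0]],
  ],
)

```text
clock: 23.98
position: [0.4837, 0.2687, 0.2102]
tool_rot: [3.142, -0.0, 0.002]
force: [1.3, 0.1, -1.1]
grip_width: -0.0
```

```bash
python3 - <<'E'
from h import *
s,im=snap("wrist","w10")
print(s["clock"],s["position"],s["force"])
for p in((.6115,.254,.083),(.5805,.262,.083)):print(wproj(s,p))
b=im[60:240,180:430]; cv2.imwrite("pics/w10a.png",cv2.resize(b,None,fx=3,fy=3,interpolation=cv2.INTER_CUBIC))
_,t=snap("scene","s10")
a=cv2.resize(t[145:235,240:370],None,fx=6,fy=6,interpolation=cv2.INTER_CUBIC)
for r,c in((.094,(255,0,0)),(.114,(0,255,0)),(.134,(0,0,255))):
  for q in np.linspace(0,6.28,60):
    p=(proj(S,[.556+.031*np.cos(q),.110+.031*np.sin(q),r])-[240,145]+.5)*6-.5
    cv2.circle(a,tuple(int(v) for v in p),1,c,-1)
cv2.imwrite("pics/s10c.png",a)
snap("top","t10")
E
```

```text
23.975 [0.48368668 0.26870639 0.21021738] [ 1.33507787  0.05947867 -1.06319452]
[294.73916458  48.55422496]
[284.87016128  84.704272  ]
```

View pics/w10a.png

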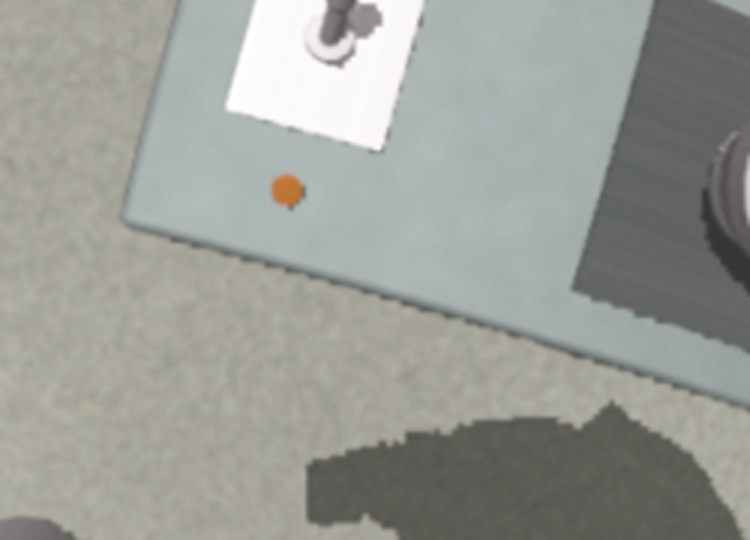

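View pics/s10c.png

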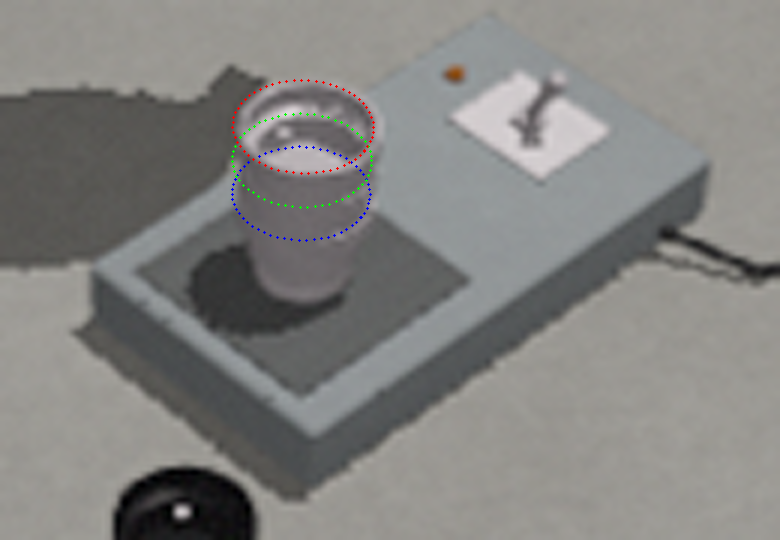

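View pics/s10.png

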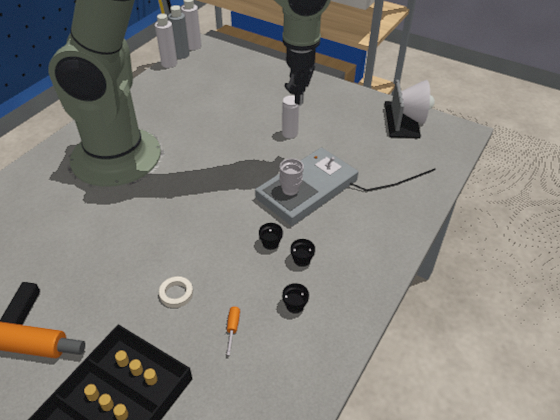

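The bat now leans away from the robot, and the stack is upright with its top rim at the predicted height. The bystanders and black dishes are where they were, so I'll hand in.

```bash
python3 -c "
from workcell import bot
print(bot.job_done(), bot.observe()['clock'])"
```

```text
the job is handed in; nothing more can be done
the job is handed in; nothing more can be done
```

Both steel dishes are nested in the carrier and the toggle is flipped to on. I handed the job in at about 24 s of robot time.

- **Stack:** Each dish was set on the spring balls and pressed home with closed fingers. Each press ended on a firm stop at the expected floor height: z = 0.084 m for the first dish and 0.104 m for the second. The click itself took about 7–14 N.
- **Press force:** The first press read about 34 N once the dish was already on its floor, which is more than needed but below the 40 N limit. The second read about 20 N.
- **Toggle:** It was pushed with closed fingers after the stacking. The last wrist and scene pictures show the bat leaning away from the robot.
- **Final check:** The scene view shows one straight stack with its rim at the predicted height. The overlay is about 1 px off, which is within the camera calibration. The black look-alikes, tape, spray can and screwdriver look undisturbed, and the robot is clear of everything.
- **Offset before pressing:** Both dishes sat about 1.5 mm toward -y on the balls before pressing. I did not repeat the close-up wrist overlay on the stack afterwards, so straightness rests on the scene view and the floor heights.

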